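# Set the end float on the turbo bearing fixture

### The arm

A 6-joint arm with a two-finger parallel gripper is mounted at the origin on the work surface. World frame = base frame: x ahead of the robot, y to its left, z up, the work surface at z = 0. Lengths are in m, angles in rad, forces in N, time in s.
With the tool pointing down it reaches from about 0.275 to 0.725 m from the base axis. Payload 15.9 kg.
Tool frame: the origin (TCP) lies at the very end of the fingers, on their centre line; the grasp point (between the pads) lies 19 mm behind it (manip.grip_depth is the distance from the TCP to the grasp point, in m); z points along the fingers, y is the line along which they close (so a half turn about z gives the same grasp; the last joint's range is limited). The gripper opens to 85 mm and grips with 20 to 120 N. Pads are 22 mm wide; open, the fingers measure 114 mm over their backs; the gripper's body (76 mm by 85 mm) begins 54 mm behind the grasp point. The pads swing forward as they close: fully open they stand 13 mm farther back than shut.
Start: joints at [1.153, 0.213, -0.034, 1.323, 0, 1.571], TCP at [0.203, 0.457, 0.231] pointing down, gripper open.
Joint ranges: [-2.98, 2.98], [-0.74, 1.72], [-1.14, 1.35], [-2.1, 2.04], [-1.57, 1.44], [-3.14, 3.14]. Speed limits (rad/s): [1.89, 1.89, 2.39, 2.57, 3.14, 3.14].

### API

Orientations are given as a 3x3 rotation matrix whose columns are the frame's x, y, z axes.
In Python, from rig import manip gives the robot as it stands.
- The arm moves only by the tool drive_tool, never from a script. Its argument "deltas" is a list of rows, each an object with "linear": the shift along the world's x, y, z scaled (see below), a list of three; "dr": the turn, a rotation vector about the world's x, y, z scaled (see below), a list of three; "fingers": the closure, from 0 (fully open) to 1 (shut). In form: [{"linear": [x, y, z], "dr": [rx, ry, rz], "fingers": fingers}, ...]. A call has 1 to 8 rows; each row is the pose to reach, as a shift and turn from the pose commanded when the call began, turning the shorter way round; what a row does not reach only later rows make up. The controller multiplies each number of a shift by 0.3 m and each number of a turn by pi rad. A row lasts 1/10 s, in which the tool goes at most 50 mm and 8.59 degrees, less where a joint would pass 70% of its speed; a pose out of reach is approached as far as the arm can. A call with a number of a shift or a turn outside -1 to 1 is refused whole. A call with a gripper value outside its range is refused whole. The fingers move at their own pace and stop on an object; "force" is the grip in N (left out, the last holds). Time passes only in rows, so rows that repeat a pose let the fingers close. It gives the time, the measured TCP pose, the force, the opening and the grip force at its end, in the units of the state.
- manip.state(): the state, without advancing time (a new reading comes with each control period).
- manip.read_camera(name): name is "scene" or "side" or "wrist"; returns a dict with "pixels" (480x640x3 uint8, blue, green, red), "z_map" (480x640 float32, m along the optical axis (not along the pixel's ray), 0 where there is no reading), "fx", "fy", "cx", "cy" (pixels), "R" (3x3) and "t" (3): a world point X has camera coordinates R X + t. Camera axes: x right, y down, z forward; pixel columns grow to the right and rows downward; lengths in m; the calibration is good to about 2 mm. A picture is of the moment at which its call begins.
- manip.job_done(): hands the job in; it is judged then, once.
The state is a dict: "clock": time; "q": joint angles; "dq": joint speeds; "joint_torque": joint torques, N m; "ee_pos": TCP position; "eef_rot": TCP orientation; "contact_force": force on the tool from outside, world axes, zero at the start; "wrist_torque": the same for the moment, N m; "width": opening from 0.0 (shut) to 1.0 (fully open); "finger_force": force on a finger pad.
Only numpy, scipy, OpenCV 4.12 (cv2) and the standard library are available. Lean on these libraries where they do the work, as an engineer would, in place of code of your own. Each camera call takes 0.05 s, during which the arm holds its last target. There are 200 camera calls.

### The job

Set the end float on the bearing fixture: turn the winged thumbscrew clockwise until its foot bottoms on the pad and you feel it snug, without forcing it, then back it off a quarter of a turn. Then swing the lock lever clockwise to its stop to hold the setting, let go, and leave everything else on the bench where it is.

Things in the scene. Friction and masses are not known exactly. Their poses are not given: they have to be found in the camera images.
- wing (a point): Grip point of the thumbscrew, a black upright wing knob: on its vertical axis, 174 mm above the table. The wing is a flat bar 56 mm long along this point's x, 10 mm thick along y (12 mm at its rounded ends), from 17 mm below this point to 13 mm above; a 38 mm collar tops out 32 mm below it. Turns with the screw (clockwise from above tightens), does not rise or fall. Drag 0.03 N m.
- foot_end (a point): Centre of the lower end of the steel foot (14 mm round bar) under the bridge on the screw's axis. The screw drives it down 4 mm per turn; it bottoms 1.4 to 2.8 rad of screw turn past the start. Then torque climbs 2.5 N m per further rad: snug from 0.1 N m above the drag, kept 0.1 s; above 0.4 N m is forcing. Quarter turn counts from first contact; 63 to 115 degrees will do.
- pad_top (a point): Centre of the upper face of the brass pad (24 mm wide disc) on top of the bearing housing, straight under the foot, 85 mm above the table. The foot bottoms on it. z points up.
- lock (a joint): Angle of the lock lever in rad, growing as it swings clockwise seen from above: 0 to 0.2 released (as it starts), 1.4 at its stop, where it is locked. Stiff hinge (0.06 N m of drag), stays where it is left.
- lock_post (a point): Middle of the upright black post at the free end of the lock lever: a round bar 14 mm thick and 40 mm tall, from 22 mm below this point to 18 mm above, 45 mm from the lever's pivot; this point is 167.5 mm above the table. The lever's flat arm, 11 mm wide, has its top 20 mm below this point.
- lock_pivot (a point): Point on the vertical axis of the lock lever's hinge, level with lock_post. It is on the bridge, 110 mm from the screw's axis.
- fixture: Fixture, fixed to the bench: dark steel plate 150 x 270 x 16 mm (x, y, z), two pillars, aluminium bridge 52 mm wide (x), 256 mm long (y), its top 135 mm above the table, bearing housing under the screw. Origin: middle of the plate's underside. In its frame the screw's axis is at x 0, y -50 mm, the lock pivot at x 0, y +60 mm; the released lever points to -x and swings towards +y.
- compressor_wheel: Bystander, leave alone: aluminium compressor wheel, 56 mm wide, 30 mm tall, on the fixture's plate beyond the bridge. Origin at the middle of its underside.
- flange_nut: Bystander, leave alone: steel flange nut, 32 mm wide, 18 mm tall, on the fixture's plate in front of the bridge. Origin at the middle of its underside.
- sleeve: Bystander, leave alone: aluminium sleeve, open cup 76 mm wide, 110 mm tall, standing at the right. Origin at the middle of its underside.
- spanner: Bystander, leave alone: spanner, lying at the right.
- driver: Bystander, leave alone: screwdriver, lying at the left.
- yellow_tray: Bystander, leave alone: yellow tray, open, 160 x 220 x 50 mm, at the left. Origin at the middle of its underside.
- stud: Bystander, leave alone: steel dowel, upright, 26 mm wide, 50 mm tall, at the back. Origin at the middle of its underside.
- seal_ring: Bystander, leave alone: dark steel ring, flat, 60 mm wide, at the back. Origin at the middle of its underside.

How it is judged:
By the outcome, as a careful person would: the job done as asked, in the order asked, and still so for the second after the job is handed in, with the robot touching nothing.
It also fails if it takes over 72 s, if anything falls off the work surface, if the arm or the gripper's body presses on something with over 40 N, if the wrist force passes 120 N, or if a joint passes its speed limit or range.

## Working session

There is one attempt and no reset: what is moved stays moved. The work goes in short steps, Python scripts to look and compute and a tool call to move; the robot and the scene stay as the last step left them, time stands still between calls to the robot, and variables do not carry over. Pictures are saved under pics/ and viewed, at most 10 in all, crops included, and the job is handed in when it is done.

Besides the shell and the picture viewer there is one more tool, called after ">>>" as a command line: name --argument value ..., lists and objects as JSON in quotes. drive_tool: Moves the arm, as the interface text tells. Shifts and turns lie within -1 to 1; 1 stands for 0.3 m of shift or pi rad of turn. Its arguments: {"type":"object","properties":{"deltas":{"type":"array"},"force":{"type":"number"}},"required":["deltas"]}

```bash
ls; mkdir -p pics
cat > h.py <<'E'
import numpy as np, cv2
from rig import manip
def cloud(c):
    z=c["z_map"].astype(float); v,u=np.mgrid[0:480,0:640]
    P=np.stack([(u-c["cx"])/c["fx"]*z,(v-c["cy"])/c["fy"]*z,z],-1)
    W=(P-np.array(c["t"]).ravel())@np.array(c["R"])
    W[z==0]=np.nan
    return W
E
python3 - <<'E'
from h import *
print(manip.state())
for n in ["scene","side"]:
    c=manip.read_camera(n); cv2.imwrite(f"pics/{n}0.png",c["pixels"]); np.savez(f"{n}0.npz",W=cloud(c),p=c["pixels"])
    print(n,c["fx"],np.array(c["R"]).round(3).tolist(),c["t"])
E
```

```text
pics
{'clock': 0.0, 'q': array([ 1.15298486e+00,  2.13361471e-01, -3.50390857e-02,  1.32348844e+00,
        5.38614871e-05,  1.57078469e+00]), 'dq': array([ 0.0005975 , -0.00120386,  0.00176656,  0.00079169,  0.00088753,
        0.00044563]), 'joint_torque': array([ 1.90566388e-03, -6.86163425e+01,  4.87122095e+01,  1.76206848e-02,
        2.43301847e-04, -2.11739533e-07]), 'ee_pos': array([0.20273253, 0.45669799, 0.23082144]), 'eef_rot': array([[-9.13983848e-01,  4.05750273e-01, -4.92590892e-04],
       [ 4.05750568e-01,  9.13983327e-01, -9.76821750e-04],
       [ 5.38741713e-05, -1.09266834e-03, -9.99999402e-01]]), 'contact_force': array([-0.30823248,  0.30667529, -1.11433597]), 'wrist_torque': array([-0.01760399, -0.02489107,  0.00794275]), 'finger_force': 0.0, 'width': 0.9989930222270753}
scene 531.3306761165898 [[0.137, 0.99, 0.015], [0.562, -0.066, -0.825], [-0.816, 0.121, -0.565]] [-0.11057143 -0.18885299  1.73288621]
side 475.2642137698901 [[0.772, -0.636, 0.004], [-0.33, -0.405, -0.853], [0.544, 0.657, -0.523]] [-0.42239292  0.3023473   0.78985692]
```

View pics/scene0.png

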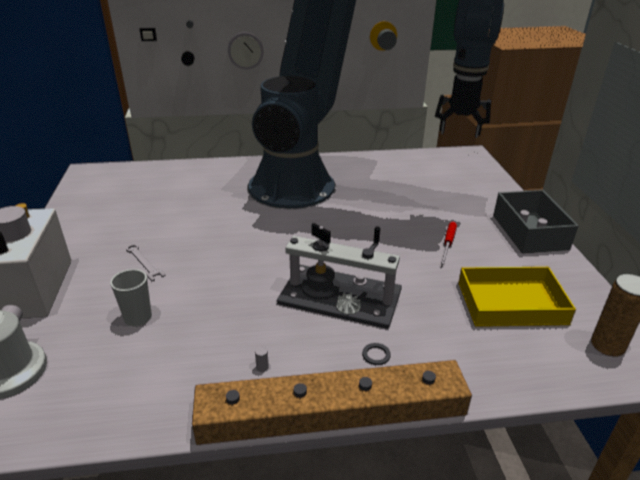

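View pics/side0.png

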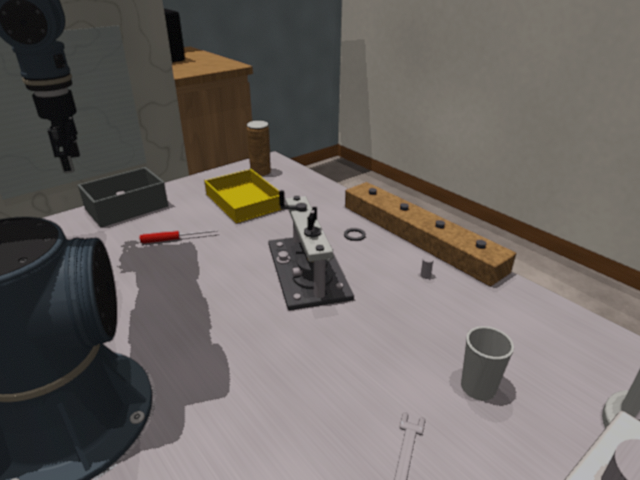

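Run:
```python
from h import *
for n in ["scene0","side0"]:
    d=np.load(n+".npz");W=d["W"];z=W[...,2];x=W[...,0];y=W[...,1]
    ok=(x>.25)&(x<.75)&(y>-.3)&(y<.35)
    for lo,hi,l in [(.131,.138,'bridge'),(.157,.1735,'post?'),(.174,.193,'above'),(.178,.192,'wingtop'),(.1825,.1895,'wt')]:
        m=ok&(z>lo)&(z<hi)
        if m.sum()<20: continue
        k,L,s,cc=cv2.connectedComponentsWithStats(m.astype(np.uint8))
        for i in range(1,k):
            if s[i,4]>25:
                q=W[L==i]; print(n,l,s[i],q.mean(0).round(4),q.min(0).round(4),q.max(0).round(4), cv2.minAreaRect((q[:,:2]*1000).astype(np.float32)))
```

```text
scene0 bridge [ 286  236  114   34 1274] [0.5787 0.072  0.1346] [ 0.4933 -0.056   0.131 ] [0.6494 0.193  0.138 ] ((570.9837646484375, 68.07244873046875), (255.1162567138672, 58.13226318359375), 64.68154907226562)
scene0 post? [312 231  19  13 111] [0.5551 0.0223 0.1658] [0.5326 0.004  0.1575] [0.5769 0.0409 0.1734] ((553.1346435546875, 21.93791961669922), (53.532989501953125, 9.767816543579102), 39.429771423339844)
scene0 post? [374 233   6   7  35] [0.5648 0.1469 0.1659] [0.5599 0.1417 0.1571] [0.5715 0.1537 0.1734] ((566.3706665039062, 146.57177734375), (12.125605583190918, 9.97818374633789), 74.26079559326172)
scene0 above [312 223  19  15 144] [0.5529 0.0221 0.183 ] [0.527  0.0041 0.1742] [0.5752 0.0407 0.1909] ((549.8478393554688, 22.929824829101562), (57.48854446411133, 14.918327331542969), 39.01665496826172)
scene0 above [374 227   7   7  39] [0.5628 0.1474 0.1813] [0.5555 0.1415 0.1744] [0.5681 0.1549 0.1866] ((562.3076171875, 147.390380859375), (13.172093391418457, 10.635564804077148), 65.72389221191406)
scene0 wingtop [312 223  19  14 119] [0.5525 0.0222 0.1845] [0.527  0.0
[... 1524 characters left out ...]
53516), (54.52634048461914, 11.837928771972656), 37.392093658447266)
side0 wingtop [279 190   6   6  29] [0.5564 0.144  0.1833] [0.5517 0.1385 0.1781] [0.5632 0.1508 0.1873] ((556.2235717773438, 144.27627563476562), (9.66071605682373, 12.203557014465332), 43.088260650634766)
side0 wingtop [307 206  11  16 100] [0.5444 0.0174 0.1859] [5.235e-01 1.000e-04 1.787e-01] [0.5701 0.0385 0.1901] ((546.0370483398438, 20.431608200073242), (54.52397918701172, 11.630322456359863), 37.09967041015625)
side0 wt [307 206  11  15  77] [0.5451 0.0181 0.1869] [5.235e-01 1.000e-04 1.826e-01] [0.5701 0.0385 0.1894] ((546.0208129882812, 20.452171325683594), (54.52470779418945, 11.625669479370117), 37.173583984375)
```

The scene view shows the wing at (321,237) and the lock post at (376,236) on the bridge. The side view shows the wing at (312,215) and the post at (282,199).

Measured positions agree with the fixture geometry:

| Item | Value |
|---|---|
| Screw axis | (0.5475, 0.0215) |
| Bar angle | about 38° |
| Fixture y axis | (0.427, 0.904) |
| Post | about (0.5595, 0.1455) |
| Lock pivot | about (0.595, 0.121) |

Moving over the wing now.

>>> drive_tool --deltas '[{"linear": [0.15, -0.18, 0.07], "dr": [0, 0, 0.04], "fingers": 0}, {"linear": [0.3, -0.36, 0.08], "dr": [0, 0, 0.08], "fingers": 0}, {"linear": [0.45, -0.54, 0.08], "dr": [0, 0, 0.13], "fingers": 0}, {"linear": [0.6, -0.75, 0.08], "dr": [0, 0, 0.18], "fingers": 0}, {"linear": [0.6, -0.75, 0.08], "dr": [0, 0, 0.18], "fingers": 0}, {"linear": [0.6, -0.75, 0.08], "dr": [0, 0, 0.18], "fingers": 0}, {"linear": [0.6, -0.75, 0.08], "dr": [0, 0, 0.18], "fingers": 0}, {"linear": [0.6, -0.75, 0.08], "dr": [0, 0, 0.18], "fingers": 0}]'

```text
clock: 0.9
ee_pos: [0.3834, 0.2308, 0.2551]
eef_rot: [[-0.99, -0.144, -0.0], [-0.144, 0.99, -0.0], [0.0, -0.0, -1.0]]
contact_force: [-0.7, 0.0, 0.6]
width: 1.002
finger_force: 0.0
```

>>> drive_tool --deltas '[{"linear": [0.55, -0.7, 0], "dr": [0, 0, 0.17], "fingers": 0}, {"linear": [0.55, -0.7, 0], "dr": [0, 0, 0.17], "fingers": 0}, {"linear": [0.55, -0.7, 0], "dr": [0, 0, 0.17], "fingers": 0}, {"linear": [0.55, -0.7, 0], "dr": [0, 0, 0.17], "fingers": 0}, {"linear": [0.55, -0.7, 0], "dr": [0, 0, 0.17], "fingers": 0}, {"linear": [0.55, -0.7, 0], "dr": [0, 0, 0.17], "fingers": 0}, {"linear": [0.55, -0.7, 0], "dr": [0, 0, 0.17], "fingers": 0}, {"linear": [0.55, -0.7, 0], "dr": [0, 0, 0.17], "fingers": 0}]'

```text
clock: 1.7
ee_pos: [0.5478, 0.0229, 0.2547]
eef_rot: [[-0.776, -0.63, -0.001], [-0.63, 0.776, 0.0], [0.001, 0.001, -1.0]]
contact_force: [0.8, 0.9, 0.0]
width: 1.001
finger_force: 0.0
```

```bash
cat >> h.py <<'E'
def show():
    s=manip.state(); R=s["eef_rot"]
    print(round(s["clock"],2),"p",s["ee_pos"].round(4),"yang",np.degrees(np.arctan2(R[1,1],R[0,1])).round(2),"zz",R[:,2].round(3),"q6",s["q"][5].round(3),"F",s["contact_force"].round(2),"T",s["wrist_torque"].round(3),s["width"],s["finger_force"])
E
python3 - <<'E'
from h import *
show()
c=manip.read_camera("wrist"); cv2.imwrite("pics/w1.png",c["pixels"]); W=cloud(c); z=W[...,2]
for lo,hi in [(.131,.138),(.178,.195)]:
    m=(z>lo)&(z<hi); k,L,s,_=cv2.connectedComponentsWithStats(m.astype(np.uint8))
    for i in range(1,k):
        if s[i,4]>60: q=W[L==i]; print(lo,s[i],q.mean(0).round(4),cv2.minAreaRect((q[:,:2]*1000).astype(np.float32)))
E
```

```text
1.7 p [0.5478 0.0229 0.2547] yang 129.06 zz [-0.001  0.    -1.   ] q6 -0.64 F [0.76 0.91 0.05] T [-0.016  0.012  0.007] 1.0011798574804378 0.0
0.131 [  226   103   223   335 20106] [0.5609 0.0513 0.1349] ((570.3229370117188, 67.02742767333984), (255.7978973388672, 52.161197662353516), 64.56265258789062)
0.178 [ 305  202   25  104 1989] [0.5473 0.0209 0.1868] ((548.4154052734375, 21.833486557006836), (55.575138092041016, 12.233336448669434), 38.1390380859375)
```

View pics/w1.png

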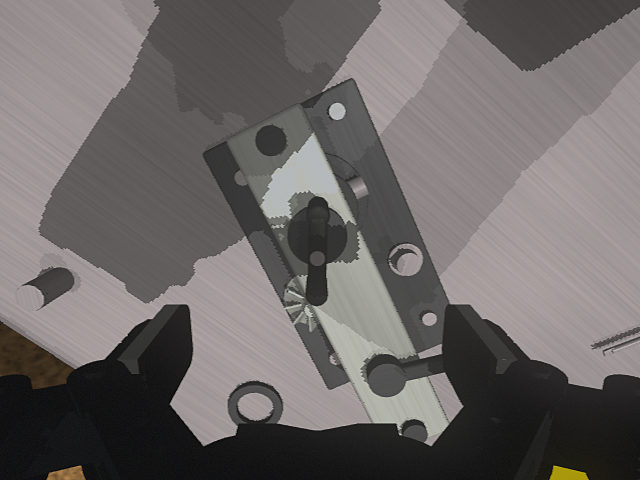

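The wrist view shows the wing at (317,252), in line between the fingers, and the lever hub at (386,375). The wing axis comes out at (0.548, 0.0217) with the bar at 38.1°. Descending and gripping next.

>>> drive_tool --deltas '[{"linear": [0, -0.004, -0.12], "dr": [0, 0, -0.005], "fingers": 0}, {"linear": [0, -0.004, -0.24], "dr": [0, 0, -0.005], "fingers": 0}, {"linear": [0, -0.004, -0.33], "dr": [0, 0, -0.005], "fingers": 0}, {"linear": [0, -0.004, -0.33], "dr": [0, 0, -0.005], "fingers": 0}, {"linear": [0, -0.004, -0.33], "dr": [0, 0, -0.005], "fingers": 0.5}, {"linear": [0, -0.004, -0.33], "dr": [0, 0, -0.005], "fingers": 0.7}, {"linear": [0, -0.004, -0.33], "dr": [0, 0, -0.005], "fingers": 1}, {"linear": [0, -0.004, -0.33], "dr": [0, 0, -0.005], "fingers": 1}]' --force 50

```text
clock: 2.55
ee_pos: [0.5484, 0.0209, 0.1573]
eef_rot: [[-0.786, -0.618, 0.002], [-0.618, 0.786, 0.0], [-0.001, -0.001, -1.0]]
contact_force: [-0.1, 0.3, 0.2]
width: 0.329
finger_force: 0.0
```

>>> drive_tool --deltas '[{"linear": [0, 0, 0], "dr": [0, 0, 0], "fingers": 1}, {"linear": [0, 0, 0], "dr": [0, 0, 0], "fingers": 1}, {"linear": [0, 0, 0], "dr": [0, 0, 0], "fingers": 1}, {"linear": [0, 0, 0], "dr": [0, 0, 0], "fingers": 1}]'

```text
clock: 2.95
ee_pos: [0.5472, 0.022, 0.157]
eef_rot: [[-0.786, -0.618, -0.001], [-0.618, 0.786, 0.003], [-0.001, 0.002, -1.0]]
contact_force: [-9.6, 10.0, 12.5]
width: 0.109
finger_force: 49.8
```

```bash
python3 -c "from h import *; show()"
```

```text
2.95 p [0.5472 0.022  0.157 ] yang 128.21 zz [-0.001  0.003 -1.   ] q6 -0.628 F [-9.57 10.03 12.52] T [ 1.98   1.847 -0.046] 0.10911765135551865 49.83882665634155
```

>>> drive_tool --deltas '[{"linear": [-0.004, 0.004, 0.003], "dr": [0, 0, 0], "fingers": 1}, {"linear": [-0.004, 0.004, 0.003], "dr": [0, 0, 0], "fingers": 1}, {"linear": [-0.004, 0.004, 0.003], "dr": [0, 0, 0], "fingers": 1}]'

```text
clock: 3.25
ee_pos: [0.547, 0.0221, 0.1572]
eef_rot: [[-0.786, -0.618, 0.0], [-0.618, 0.786, 0.0], [-0.001, -0.0, -1.0]]
contact_force: [4.0, 3.9, -5.1]
width: 0.109
finger_force: 50.5
```

```bash
python3 -c "from h import *; show()"
```

```text
3.25 p [0.547  0.0221 0.1572] yang 128.16 zz [ 0.  0. -1.] q6 -0.626 F [ 4.05  3.85 -5.14] T [ 0.528 -0.935 -0.066] 0.10869813116179396 50.49035131931305
```

>>> drive_tool --deltas '[{"linear": [0, 0, 0], "dr": [0, 0, -0.04], "fingers": 1}, {"linear": [0, 0, 0], "dr": [0, 0, -0.08], "fingers": 1}, {"linear": [0, 0, 0], "dr": [0, 0, -0.12], "fingers": 1}, {"linear": [0, 0, 0], "dr": [0, 0, -0.16], "fingers": 1}, {"linear": [0, 0, 0], "dr": [0, 0, -0.2], "fingers": 1}, {"linear": [0, 0, 0], "dr": [0, 0, -0.24], "fingers": 1}, {"linear": [0, 0, 0], "dr": [0, 0, -0.28], "fingers": 1}, {"linear": [0, 0, 0], "dr": [0, 0, -0.32], "fingers": 1}]'

```text
clock: 4.05
ee_pos: [0.5467, 0.0226, 0.1571]
eef_rot: [[-0.941, 0.337, -0.0], [0.337, 0.941, 0.001], [0.001, 0.001, -1.0]]
contact_force: [2.4, 6.9, -4.2]
width: 0.107
finger_force: 50.6
```

```bash
python3 -c "from h import *; show()"
```

```text
4.05 p [0.5467 0.0226 0.1571] yang 70.29 zz [-0.     0.001 -1.   ] q6 0.385 F [ 2.37  6.9  -4.16] T [ 1.388 -0.536  0.042] 0.10652113741605791 50.63693940639496
```

>>> drive_tool --deltas '[{"linear": [-0.001, -0.002, 0], "dr": [0, 0, -0.03], "fingers": 1}, {"linear": [-0.001, -0.002, 0], "dr": [0, 0, -0.06], "fingers": 1}, {"linear": [-0.001, -0.002, 0], "dr": [0, 0, -0.09], "fingers": 1}, {"linear": [-0.001, -0.002, 0], "dr": [0, 0, -0.11], "fingers": 1}, {"linear": [-0.001, -0.002, 0], "dr": [0, 0, -0.11], "fingers": 1}]'

```text
clock: 4.55
ee_pos: [0.5467, 0.0227, 0.1572]
eef_rot: [[-0.773, 0.634, 0.0], [0.634, 0.773, 0.003], [0.001, 0.002, -1.0]]
contact_force: [5.1, 12.3, -6.0]
width: 0.105
finger_force: 50.6
```

```bash
python3 -c "from h import *; show()"
```

```text
4.55 p [0.5467 0.0227 0.1572] yang 50.67 zz [ 0.     0.003 -1.   ] q6 0.726 F [ 5.1  12.31 -6.03] T [ 2.42  -0.973  0.024] 0.10548056407498026 50.558202266693115
```

>>> drive_tool --deltas '[{"linear": [0.002, 0.005, -0.002], "dr": [0, 0, -0.025], "fingers": 1}, {"linear": [0.002, 0.005, -0.002], "dr": [0, 0, -0.025], "fingers": 1}]'

```text
clock: 4.75
ee_pos: [0.5469, 0.023, 0.157]
eef_rot: [[-0.721, 0.693, 0.0], [0.693, 0.721, 0.0], [-0.0, 0.0, -1.0]]
contact_force: [-1.1, 2.6, 4.4]
width: 0.11
finger_force: 52.1
```

```bash
python3 -c "from h import *; show()"
```

```text
4.75 p [0.5469 0.023  0.157 ] yang 46.11 zz [ 0.  0. -1.] q6 0.808 F [-1.14  2.59  4.4 ] T [ 0.38   0.433 -0.01 ] 0.11029212118661343 52.08024322986603
```

>>> drive_tool --deltas '[{"linear": [0, 0, 0], "dr": [0, 0, -0.015], "fingers": 1}, {"linear": [0, 0, 0], "dr": [0, 0, -0.025], "fingers": 1}, {"linear": [0, 0, 0], "dr": [0, 0, -0.025], "fingers": 1}]'

```text
clock: 5.05
ee_pos: [0.5469, 0.023, 0.157]
eef_rot: [[-0.666, 0.746, 0.0], [0.746, 0.666, 0.0], [0.0, 0.0, -1.0]]
contact_force: [-1.9, 3.1, 6.4]
width: 0.107
finger_force: 52.3
```

```bash
python3 -c "from h import *; show()"
```

```text
5.05 p [0.5469 0.023  0.157 ] yang 41.73 zz [ 0.  0. -1.] q6 0.884 F [-1.87  3.07  6.43] T [0.599 0.506 0.02 ] 0.10694231206761672 52.25026845932007
```

>>> drive_tool --deltas '[{"linear": [0, 0, 0], "dr": [0, 0, -0.015], "fingers": 1}, {"linear": [0, 0, 0], "dr": [0, 0, -0.025], "fingers": 1}, {"linear": [0, 0, 0], "dr": [0, 0, -0.025], "fingers": 1}]'

```text
clock: 5.35
ee_pos: [0.547, 0.0231, 0.157]
eef_rot: [[-0.605, 0.796, 0.0], [0.796, 0.605, 0.0], [0.0, 0.001, -1.0]]
contact_force: [-1.5, 3.5, 6.3]
width: 0.11
finger_force: 52.4
```

```bash
python3 -c "from h import *; show()"
```

```text
5.35 p [0.547  0.0231 0.157 ] yang 37.25 zz [ 0.  0. -1.] q6 0.963 F [-1.53  3.5   6.27] T [ 0.622  0.581 -0.009] 0.10986388299998183 52.35134303569794
```

>>> drive_tool --deltas '[{"linear": [0, 0, 0], "dr": [0, 0, -0.015], "fingers": 1}, {"linear": [0, 0, 0], "dr": [0, 0, -0.028], "fingers": 1}, {"linear": [0, 0, 0], "dr": [0, 0, -0.028], "fingers": 1}]'

```text
clock: 5.65
ee_pos: [0.547, 0.0231, 0.157]
eef_rot: [[-0.533, 0.846, 0.0], [0.846, 0.533, 0.001], [0.0, 0.001, -1.0]]
contact_force: [-1.5, 3.5, 5.8]
width: 0.105
finger_force: 52.4
```

```bash
python3 -c "from h import *; show()"
```

```text
5.65 p [0.547  0.0231 0.157 ] yang 32.19 zz [ 0.     0.001 -1.   ] q6 1.051 F [-1.46  3.45  5.85] T [0.723 0.491 0.09 ] 0.10541426316023896 52.35978126525879
```

>>> drive_tool --deltas '[{"linear": [0, 0, 0], "dr": [0, 0, -0.012], "fingers": 1}, {"linear": [0, 0, 0], "dr": [0, 0, -0.012], "fingers": 1}]'

```text
clock: 5.85
ee_pos: [0.547, 0.0231, 0.1571]
eef_rot: [[-0.501, 0.866, 0.0], [0.866, 0.501, 0.001], [0.0, 0.001, -1.0]]
contact_force: [-1.9, 3.5, 5.7]
width: 0.109
finger_force: 52.3
```

```bash
python3 -c "from h import *; show()"
```

```text
5.85 p [0.547  0.0231 0.1571] yang 30.05 zz [ 0.     0.001 -1.   ] q6 1.088 F [-1.87  3.54  5.71] T [0.702 0.49  0.039] 0.10929468238948434 52.34866797924042
```

No contact yet; that reading was noise. Continuing.

>>> drive_tool --deltas '[{"linear": [0, 0, 0], "dr": [0, 0, -0.015], "fingers": 1}, {"linear": [0, 0, 0], "dr": [0, 0, -0.028], "fingers": 1}, {"linear": [0, 0, 0], "dr": [0, 0, -0.028], "fingers": 1}]'

```text
clock: 6.15
ee_pos: [0.5471, 0.0231, 0.1571]
eef_rot: [[-0.423, 0.906, 0.0], [0.906, 0.423, 0.001], [0.0, 0.001, -1.0]]
contact_force: [-0.9, 3.5, 5.1]
width: 0.107
finger_force: 52.3
```

```bash
python3 -c "from h import *; show()"
```

```text
6.15 p [0.5471 0.0231 0.1571] yang 25.0 zz [ 0.     0.001 -1.   ] q6 1.176 F [-0.87  3.54  5.14] T [ 0.755  0.428 -0.029] 0.10713732746811534 52.31712341308594
```

>>> drive_tool --deltas '[{"linear": [0, 0, 0], "dr": [0, 0, -0.015], "fingers": 1}, {"linear": [0, 0, 0], "dr": [0, 0, -0.028], "fingers": 1}, {"linear": [0, 0, 0], "dr": [0, 0, -0.028], "fingers": 1}]'

```text
clock: 6.45
ee_pos: [0.5471, 0.0232, 0.157]
eef_rot: [[-0.341, 0.94, 0.0], [0.94, 0.341, 0.001], [0.0, 0.001, -1.0]]
contact_force: [-0.7, 4.3, 5.4]
width: 0.105
finger_force: 52.3
```

```bash
python3 -c "from h import *; show()"
```

```text
6.45 p [0.5471 0.0232 0.157 ] yang 19.96 zz [ 0.     0.001 -1.   ] q6 1.264 F [-0.68  4.29  5.41] T [0.837 0.372 0.043] 0.10508089001592774 52.28683412075043
```

>>> drive_tool --deltas '[{"linear": [0, 0, 0], "dr": [0, 0, -0.015], "fingers": 1}, {"linear": [0, 0, 0], "dr": [0, 0, -0.028], "fingers": 1}, {"linear": [0, 0, 0], "dr": [0, 0, -0.028], "fingers": 1}]'

```text
clock: 6.75
ee_pos: [0.5471, 0.0232, 0.1571]
eef_rot: [[-0.258, 0.966, 0.001], [0.966, 0.258, 0.001], [0.001, 0.001, -1.0]]
contact_force: [-1.1, 5.2, 6.5]
width: 0.108
finger_force: 52.3
```

```bash
python3 -c "from h import *; show()"
```

```text
6.75 p [0.5471 0.0232 0.1571] yang 14.94 zz [ 0.001  0.001 -1.   ] q6 1.352 F [-1.06  5.22  6.49] T [0.959 0.28  0.244] 0.1079621639561105 52.34808683395386
```

>>> drive_tool --deltas '[{"linear": [0, 0, 0], "dr": [0, 0, 0], "fingers": 1}]'

```text
clock: 6.85
ee_pos: [0.5472, 0.0232, 0.1571]
eef_rot: [[-0.259, 0.966, 0.001], [0.966, 0.259, 0.001], [0.001, 0.001, -1.0]]
contact_force: [-0.8, 4.2, 5.6]
width: 0.103
finger_force: 52.3
```

```bash
python3 -c "from h import *; show()"
```

```text
6.85 p [0.5472 0.0232 0.1571] yang 15.03 zz [ 0.001  0.001 -1.   ] q6 1.351 F [-0.83  4.19  5.59] T [0.981 0.329 0.272] 0.10299705103761249 52.345712184906006
```

>>> drive_tool --deltas '[{"linear": [0, 0, 0], "dr": [0, 0, 0], "fingers": 1}]'

```text
clock: 6.95
ee_pos: [0.5471, 0.0232, 0.157]
eef_rot: [[-0.259, 0.966, 0.001], [0.966, 0.259, 0.001], [0.001, 0.001, -1.0]]
contact_force: [0.2, 4.7, 5.1]
width: 0.106
finger_force: 52.3
```

```bash
python3 -c "from h import *; show()"
```

```text
6.95 p [0.5471 0.0232 0.157 ] yang 15.03 zz [ 0.001  0.001 -1.   ] q6 1.35 F [0.18 4.69 5.06] T [0.906 0.231 0.253] 0.10561214940076644 52.345266938209534
```

Torque holds steady at about 0.25 N m, so the screw is snug, with first contact at a yaw of about 20°. Backing off to about 110°.

>>> drive_tool --deltas '[{"linear": [0, 0.001, 0.001], "dr": [0, 0, 0.04], "fingers": 1}, {"linear": [0, 0.001, 0.001], "dr": [0, 0, 0.08], "fingers": 1}, {"linear": [0, 0.001, 0.001], "dr": [0, 0, 0.12], "fingers": 1}, {"linear": [0, 0.001, 0.001], "dr": [0, 0, 0.16], "fingers": 1}, {"linear": [0, 0.001, 0.001], "dr": [0, 0, 0.2], "fingers": 1}, {"linear": [0, 0.001, 0.001], "dr": [0, 0, 0.24], "fingers": 1}, {"linear": [0, 0.001, 0.001], "dr": [0, 0, 0.28], "fingers": 1}, {"linear": [0, 0.001, 0.001], "dr": [0, 0, 0.3], "fingers": 1}]'

```text
clock: 7.75
ee_pos: [0.5468, 0.0228, 0.1571]
eef_rot: [[-0.935, 0.354, -0.0], [0.354, 0.935, -0.001], [-0.0, -0.001, -1.0]]
contact_force: [-1.7, 0.4, 3.5]
width: 0.107
finger_force: 52.0
```

>>> drive_tool --deltas '[{"linear": [0, 0, 0], "dr": [0, 0, 0.04], "fingers": 1}, {"linear": [0, 0, 0], "dr": [0, 0, 0.08], "fingers": 1}, {"linear": [0, 0, 0], "dr": [0, 0, 0.12], "fingers": 1}, {"linear": [0, 0, 0], "dr": [0, 0, 0.16], "fingers": 1}, {"linear": [0, 0, 0], "dr": [0, 0, 0.2], "fingers": 1}, {"linear": [0, 0, 0], "dr": [0, 0, 0.225], "fingers": 1}, {"linear": [0, 0, 0], "dr": [0, 0, 0.225], "fingers": 1}, {"linear": [0, 0, 0], "dr": [0, 0, 0.225], "fingers": 1}]'

```text
clock: 8.55
ee_pos: [0.5469, 0.0225, 0.1571]
eef_rot: [[-0.944, -0.33, 0.0], [-0.33, 0.944, -0.001], [0.0, -0.001, -1.0]]
contact_force: [-2.4, -5.5, 4.5]
width: 0.106
finger_force: 52.1
```

```bash
python3 -c "from h import *; show()"
```

```text
8.55 p [0.5469 0.0225 0.1571] yang 109.3 zz [ 0.    -0.001 -1.   ] q6 -0.295 F [-2.4  -5.53  4.54] T [-1.26   0.249 -0.015] 0.10562644773652616 52.119362354278564
```

>>> drive_tool --deltas '[{"linear": [-0.001, -0.002, 0], "dr": [0, 0, 0], "fingers": 1}, {"linear": [-0.001, -0.002, 0], "dr": [0, 0, 0], "fingers": 0.7}, {"linear": [-0.001, -0.002, 0], "dr": [0, 0, 0], "fingers": 0.3}, {"linear": [-0.001, -0.002, 0], "dr": [0, 0, 0], "fingers": 0.3}, {"linear": [-0.001, -0.002, 0], "dr": [0, 0, 0], "fingers": 0.3}, {"linear": [-0.001, -0.002, 0.1], "dr": [0, 0, 0], "fingers": 0.3}, {"linear": [-0.001, -0.002, 0.22], "dr": [0, 0, 0], "fingers": 0.3}, {"linear": [-0.001, -0.002, 0.35], "dr": [0, 0, 0], "fingers": 0.3}]'

```text
clock: 9.35
ee_pos: [0.5461, 0.0226, 0.2628]
eef_rot: [[-0.943, -0.333, -0.001], [-0.333, 0.943, 0.0], [0.001, 0.0, -1.0]]
contact_force: [2.1, -0.4, 0.5]
width: 0.7
finger_force: 0.0
```

>>> drive_tool --deltas '[{"linear": [0, 0, 0], "dr": [0, 0, 0], "fingers": 0.3}, {"linear": [0, 0, 0], "dr": [0, 0, 0], "fingers": 0.3}]'

```text
clock: 9.55
ee_pos: [0.5471, 0.0226, 0.2624]
eef_rot: [[-0.943, -0.333, 0.001], [-0.333, 0.943, 0.0], [-0.001, -0.0, -1.0]]
contact_force: [-0.3, -0.4, -1.1]
width: 0.701
finger_force: 0.0
```

Run:
```python
from h import *
show()
c=manip.read_camera("wrist"); cv2.imwrite("pics/w2.png",c["pixels"]); W=cloud(c); z=W[...,2]
for lo,hi in [(.131,.138),(.1425,.15),(.178,.195)]:
    m=(z>lo)&(z<hi); k,L,s,_=cv2.connectedComponentsWithStats(m.astype(np.uint8))
    for i in range(1,k):
        if s[i,4]>60: q=W[L==i]; print(lo,s[i],q.mean(0).round(4),cv2.minAreaRect((q[:,:2]*1000).astype(np.float32)))
```

```text
9.55 p [0.5471 0.0226 0.2624] yang 109.44 zz [ 0.001  0.    -1.   ] q6 -0.298 F [-0.3  -0.4  -1.11] T [0.002 0.014 0.018] 0.7005794639402708 0.0
0.131 [  205   119   252   246 15114] [0.5498 0.0275 0.1349] ((556.812255859375, 38.86475372314453), (193.5182342529297, 52.27311325073242), 64.60698699951172)
0.131 [464 330  42  36 247] [0.5882 0.1603 0.1342] ((591.5360107421875, 165.2510986328125), (43.5299072265625, 6.384561538696289), 64.4640884399414)
0.1425 [455 300  37  34 477] [0.5681 0.1391 0.146 ] ((566.4291381835938, 142.2154083251953), (12.409521102905273, 27.7019100189209), 57.487754821777344)
0.178 [ 306  200   23  102 1841] [0.5471 0.0215 0.1869] ((548.3619995117188, 22.0279541015625), (55.89236068725586, 12.064401626586914), 19.234472274780273)
0.178 [498 323  28  26 518] [0.5586 0.1459 0.1839] ((559.5194702148438, 147.3076629638672), (13.773419380187988, 13.342299461364746), 42.632930755615234)
```

View pics/w2.png

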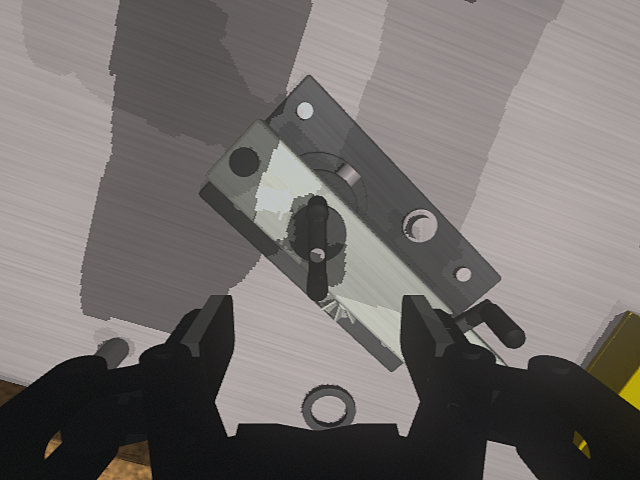

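The wrist view shows the wing at (317,250), the bar now at 19.2° and about 89° back from contact, and the post at (508,330). In the TCP frame the post is about (0.558, 0.147) and the pivot (0.594, 0.122), radius 44 mm, which fits the given 45 mm. Going to the post with the closing axis tangential.

>>> drive_tool --deltas '[{"linear": [0.01, 0.1, 0], "dr": [0, 0, -0.04], "fingers": 0.3}, {"linear": [0.02, 0.2, 0], "dr": [0, 0, -0.08], "fingers": 0.3}, {"linear": [0.03, 0.3, 0], "dr": [0, 0, -0.12], "fingers": 0.3}, {"linear": [0.037, 0.415, 0], "dr": [0, 0, -0.16], "fingers": 0.3}, {"linear": [0.037, 0.415, 0], "dr": [0, 0, -0.2], "fingers": 0.3}, {"linear": [0.037, 0.415, 0], "dr": [0, 0, -0.24], "fingers": 0.3}, {"linear": [0.037, 0.415, 0], "dr": [0, 0, -0.28], "fingers": 0.3}, {"linear": [0.037, 0.415, 0], "dr": [0, 0, -0.3], "fingers": 0.3}]'

```text
clock: 10.4
ee_pos: [0.5571, 0.1471, 0.2603]
eef_rot: [[-0.821, 0.571, -0.002], [0.571, 0.821, -0.001], [0.002, -0.002, -1.0]]
contact_force: [0.7, -0.6, -0.3]
width: 0.705
finger_force: 0.0
```

>>> drive_tool --deltas '[{"linear": [0, 0, 0], "dr": [0, 0, 0], "fingers": 0.3}, {"linear": [0, 0, 0], "dr": [0, 0, 0], "fingers": 0.3}]'

```text
clock: 10.6
ee_pos: [0.5574, 0.147, 0.261]
eef_rot: [[-0.825, 0.565, -0.001], [0.565, 0.825, -0.0], [0.001, -0.001, -1.0]]
contact_force: [0.3, -0.2, 0.5]
width: 0.7
finger_force: 0.0
```

Run:
```python
from h import *
show()
c=manip.read_camera("wrist"); cv2.imwrite("pics/w3.png",c["pixels"]); W=cloud(c); z=W[...,2]
m=(z>.178)&(z<.195); k,L,s,_=cv2.connectedComponentsWithStats(m.astype(np.uint8))
for i in range(1,k):
    if s[i,4]>60: q=W[L==i]; print(s[i],q.mean(0).round(4),cv2.minAreaRect((q[:,:2]*1000).astype(np.float32)))
```

```text
10.6 p [0.5574 0.147  0.261 ] yang 55.56 zz [-0.001 -0.    -1.   ] q6 0.859 F [ 0.35 -0.23  0.51] T [-0.033 -0.013 -0.022] 0.700132012960619 0.0
[308 238  25  27 516] [0.5584 0.1486 0.1846] ((559.1273803710938, 148.08851623535156), (13.462279319763184, 13.494527816772461), 69.85725402832031)
[  87  320   62   45 1353] [0.5366 0.0205 0.1855] ((537.7257080078125, 19.05221939086914), (32.84308624267578, 12.927444458007812), 20.756689071655273)
```

View pics/w3.png

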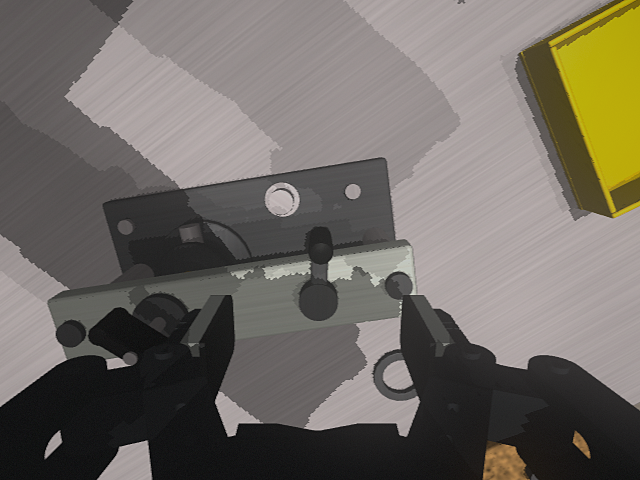

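The wrist view shows the post at (320,245), centred between the fingers, with the hub at (318,300) and the wing at (118,340), clear of the left finger. Descending and gripping gently.

>>> drive_tool --deltas '[{"linear": [0.002, 0.003, -0.12], "dr": [0, 0, 0], "fingers": 0.3}, {"linear": [0.002, 0.003, -0.24], "dr": [0, 0, 0], "fingers": 0.3}, {"linear": [0.002, 0.003, -0.34], "dr": [0, 0, 0], "fingers": 0.3}, {"linear": [0.002, 0.003, -0.34], "dr": [0, 0, 0], "fingers": 0.5}, {"linear": [0.002, 0.003, -0.34], "dr": [0, 0, 0], "fingers": 0.8}, {"linear": [0.002, 0.003, -0.34], "dr": [0, 0, 0], "fingers": 1}, {"linear": [0.002, 0.003, -0.34], "dr": [0, 0, 0], "fingers": 1}, {"linear": [0.002, 0.003, -0.34], "dr": [0, 0, 0], "fingers": 1}]' --force 30

```text
clock: 11.45
ee_pos: [0.5593, 0.1483, 0.1618]
eef_rot: [[-0.824, 0.567, 0.003], [0.567, 0.824, 0.001], [-0.002, 0.002, -1.0]]
contact_force: [-1.0, 0.0, 7.7]
width: 0.149
finger_force: 29.4
```

Run:
```python
from h import *
show()
p=manip.state()["ee_pos"][:2]; c=np.array([.5941,.1220]); r=p-c; print(r,np.hypot(*r),np.degrees(np.arctan2(r[1],r[0])))
a=np.arctan2(r[1],r[0])
for d in np.radians([0,8,16,24,32,40,48,56,64,72,76]):
    q=c+.045*np.array([np.cos(a-d),np.sin(a-d)]); print(round(np.degrees(d)),((q-p)/.3).round(3),round(-d/np.pi,3))
```

```text
11.45 p [0.5593 0.1483 0.1618] yang 55.45 zz [ 0.003  0.001 -1.   ] q6 0.862 F [-0.95  0.01  7.74] T [-0.056  0.406 -0.051] 0.14946217771566433 29.447211921215057
[-0.03480576  0.02625705] 0.0435990083469209 142.96953812174507
0 [-0.004  0.003] -0.0
8 [0.01  0.019] -0.044
16 [0.026 0.032] -0.089
24 [0.043 0.044] -0.133
32 [0.062 0.053] -0.178
40 [0.082 0.059] -0.222
48 [0.103 0.062] -0.267
56 [0.124 0.062] -0.311
64 [0.145 0.06 ] -0.356
72 [0.165 0.054] -0.4
76 [0.175 0.051] -0.422
```

>>> drive_tool --deltas '[{"linear": [0.012, 0.017, 0], "dr": [0, 0, -0.044], "fingers": 1}, {"linear": [0.028, 0.031, 0], "dr": [0, 0, -0.089], "fingers": 1}, {"linear": [0.045, 0.043, 0], "dr": [0, 0, -0.133], "fingers": 1}, {"linear": [0.064, 0.052, 0], "dr": [0, 0, -0.178], "fingers": 1}, {"linear": [0.083, 0.058, 0], "dr": [0, 0, -0.222], "fingers": 1}, {"linear": [0.083, 0.058, 0], "dr": [0, 0, -0.222], "fingers": 1}]'

```text
clock: 12.05
ee_pos: [0.5849, 0.1651, 0.1617]
eef_rot: [[-0.261, 0.965, 0.003], [0.965, 0.261, -0.0], [-0.001, 0.003, -1.0]]
contact_force: [-0.2, -5.4, 8.6]
width: 0.149
finger_force: 29.6
```

```bash
python3 -c "
from h import *
show();r=manip.state()['ee_pos'][:2]-[.5941,.1220];print(np.hypot(*r),np.degrees(np.arctan2(r[1],r[0])))"
```

```text
12.05 p [0.5849 0.1651 0.1617] yang 15.15 zz [ 0.003 -0.    -1.   ] q6 1.582 F [-0.25 -5.44  8.57] T [-1.022 -0.058 -0.091] 0.14885607661771022 29.635566473007202
0.0440997732400801 102.03285190453495
```

>>> drive_tool --deltas '[{"linear": [0.018, 0, 0], "dr": [0, 0, -0.04], "fingers": 1}, {"linear": [0.037, 0, 0], "dr": [0, 0, -0.08], "fingers": 1}, {"linear": [0.055, -0.002, 0], "dr": [0, 0, -0.12], "fingers": 1}, {"linear": [0.067, -0.005, 0], "dr": [0, 0, -0.14], "fingers": 1}, {"linear": [0.067, -0.005, 0], "dr": [0, 0, -0.14], "fingers": 1}]'

```text
clock: 12.55
ee_pos: [0.6046, 0.1649, 0.1618]
eef_rot: [[0.171, 0.985, 0.003], [0.985, -0.171, 0.002], [0.003, 0.002, -1.0]]
contact_force: [-2.0, 6.0, 6.9]
width: 0.151
finger_force: 29.6
```

```bash
python3 -c "
from h import *
show();r=manip.state()['ee_pos'][:2]-[.5941,.1220];print(np.hypot(*r),np.degrees(np.arctan2(r[1],r[0])))"
```

```text
12.55 p [0.6046 0.1649 0.1618] yang -9.84 zz [ 0.003  0.002 -1.   ] q6 2.008 F [-2.02  6.01  6.93] T [ 1.178  0.332 -0.179] 0.15072869524328633 29.612756967544556
0.04419295777605053 76.27266309398726
```

>>> drive_tool --deltas '[{"linear": [0.006, 0, 0], "dr": [0, 0, -0.01], "fingers": 1}, {"linear": [0.009, 0, 0], "dr": [0, 0, -0.015], "fingers": 1}, {"linear": [0.009, 0, 0], "dr": [0, 0, -0.015], "fingers": 1}]'

```text
clock: 12.85
ee_pos: [0.6067, 0.1645, 0.1618]
eef_rot: [[0.215, 0.977, 0.002], [0.977, -0.215, 0.001], [0.002, 0.002, -1.0]]
contact_force: [-3.3, 3.0, 8.3]
width: 0.151
finger_force: 29.7
```

```bash
python3 -c "
from h import *
show();r=manip.state()['ee_pos'][:2]-[.5941,.1220];print(np.hypot(*r),np.degrees(np.arctan2(r[1],r[0])))"
```

```text
12.85 p [0.6067 0.1645 0.1618] yang -12.44 zz [ 0.002  0.001 -1.   ] q6 2.052 F [-3.28  3.01  8.32] T [ 0.431  0.817 -0.145] 0.151174161619947 29.684240520000458
0.04429222720732528 73.52310799318666
```

>>> drive_tool --deltas '[{"linear": [0.006, -0.002, 0], "dr": [0, 0, -0.005], "fingers": 1}, {"linear": [0.006, -0.002, 0], "dr": [0, 0, -0.005], "fingers": 1}]'

```text
clock: 13.05
ee_pos: [0.6071, 0.1644, 0.1617]
eef_rot: [[0.23, 0.973, -0.001], [0.973, -0.23, 0.002], [0.002, -0.001, -1.0]]
contact_force: [-14.9, 5.2, 13.4]
width: 0.147
finger_force: 30.4
```

```bash
python3 -c "
from h import *
show();r=manip.state()['ee_pos'][:2]-[.5941,.1220];print(np.hypot(*r),np.degrees(np.arctan2(r[1],r[0])))"
```

```text
13.05 p [0.6071 0.1644 0.1617] yang -13.3 zz [-0.001  0.002 -1.   ] q6 2.066 F [-14.95   5.17  13.38] T [ 1.142  2.936 -0.091] 0.14747888005175713 30.40780484676361
0.044328869944579505 72.9719463918326
```

>>> drive_tool --deltas '[{"linear": [0.004, -0.001, 0], "dr": [0, 0, -0.005], "fingers": 1}, {"linear": [0.004, -0.001, 0], "dr": [0, 0, -0.005], "fingers": 1}]'

```text
clock: 13.25
ee_pos: [0.6073, 0.1644, 0.1616]
eef_rot: [[0.245, 0.97, -0.002], [0.97, -0.245, 0.003], [0.002, -0.003, -1.0]]
contact_force: [-20.9, 7.6, 16.9]
width: 0.148
finger_force: 30.9
```

```bash
python3 -c "
from h import *
show();r=manip.state()['ee_pos'][:2]-[.5941,.1220];print(np.hypot(*r),np.degrees(np.arctan2(r[1],r[0])))"
```

```text
13.25 p [0.6073 0.1644 0.1616] yang -14.16 zz [-0.002  0.003 -1.   ] q6 2.081 F [-20.89   7.64  16.86] T [ 1.409  4.393 -0.017] 0.14772619386653613 30.94089835882187
0.04438362362282571 72.70257620682081
```

The force rises to 21 N with no further motion, so the lever is at its stop. Easing off, opening and rising.

>>> drive_tool --deltas '[{"linear": [-0.005, 0.002, 0], "dr": [0, 0, 0], "fingers": 1}, {"linear": [-0.005, 0.002, 0], "dr": [0, 0, 0], "fingers": 0.8}, {"linear": [-0.005, 0.002, 0], "dr": [0, 0, 0], "fingers": 0.5}, {"linear": [-0.005, 0.002, 0], "dr": [0, 0, 0], "fingers": 0.5}, {"linear": [-0.005, 0.002, 0], "dr": [0, 0, 0], "fingers": 0.5}, {"linear": [-0.005, 0.002, 0.12], "dr": [0, 0, 0], "fingers": 0.5}, {"linear": [-0.005, 0.002, 0.25], "dr": [0, 0, 0], "fingers": 0.5}, {"linear": [-0.005, 0.002, 0.4], "dr": [0, 0, 0], "fingers": 0.5}]'

```text
clock: 14.05
ee_pos: [0.607, 0.1633, 0.2807]
eef_rot: [[0.246, 0.969, -0.001], [0.969, -0.246, -0.0], [-0.001, -0.001, -1.0]]
contact_force: [0.6, -0.3, -0.4]
width: 0.499
finger_force: 0.0
```

>>> drive_tool --deltas '[{"linear": [-0.2, 0, 0], "dr": [0, 0, 0], "fingers": 0.5}, {"linear": [-0.2, 0, 0], "dr": [0, 0, 0], "fingers": 0.5}, {"linear": [-0.2, 0, 0], "dr": [0, 0, 0], "fingers": 0.5}]'

```text
clock: 14.35
ee_pos: [0.5465, 0.1637, 0.2808]
eef_rot: [[0.245, 0.969, 0.001], [0.969, -0.245, 0.0], [0.001, 0.001, -1.0]]
contact_force: [-0.5, -0.5, -1.7]
width: 0.498
finger_force: 0.0
```

Run:
```python
from h import *
show()
for n in ["scene","side","wrist"]:
    c=manip.read_camera(n); cv2.imwrite(f"pics/{n}9.png",c["pixels"]); W=cloud(c); z=W[...,2]
    m=(z>.175)&(z<.195)&(W[...,0]>.45)&(abs(W[...,1]-.1)<.15); k,L,s,_=cv2.connectedComponentsWithStats(m.astype(np.uint8))
    for i in range(1,k):
        if s[i,4]>20: q=W[L==i]; print(n,s[i],q.mean(0).round(4),cv2.minAreaRect((q[:,:2]*1000).astype(np.float32)))
```

```text
14.35 p [0.5465 0.1637 0.2808] yang -14.19 zz [ 0.001  0.    -1.   ] q6 2.109 F [-0.52 -0.46 -1.74] T [-0.046 -0.026  0.029] 0.49777968450607246 0.0
scene [314 222  15  17 123] [0.5533 0.0219 0.1836] ((549.5109252929688, 21.63569450378418), (55.95672607421875, 12.221808433532715), 21.475431442260742)
scene [387 238   6   8  38] [0.6115 0.1645 0.1823] ((610.706787109375, 164.3828125), (10.617835998535156, 13.122682571411133), 23.5208740234375)
side [593  69  47  13 230] [2.3519 0.15   0.1848] ((2353.688720703125, 152.0596466064453), (36.52680206298828, 194.8551483154297), 3.6234793663024902)
side [292 182   6   6  31] [0.6053 0.1608 0.1817] ((606.7315673828125, 162.09906005859375), (10.690667152404785, 12.231414794921875), 56.91179275512695)
side [304 207  17  17 142] [0.5438 0.0174 0.1842] ((545.9155883789062, 19.927759170532227), (54.3101806640625, 11.661153793334961), 19.025047302246094)
wrist [400 203  26  25 501] [0.607  0.1663 0.1842] ((607.51513671875, 165.58653259277344), (13.682729721069336, 13.055089950561523), 40.827117919921875)
wrist [365 407  30  17 264] [0.5622 0.0328 0.18  ] ((560.0192260742188, 31.62002182006836), (23.279644012451172, 3.5509161949157715), 22.42129898071289)
```

View pics/scene9.png

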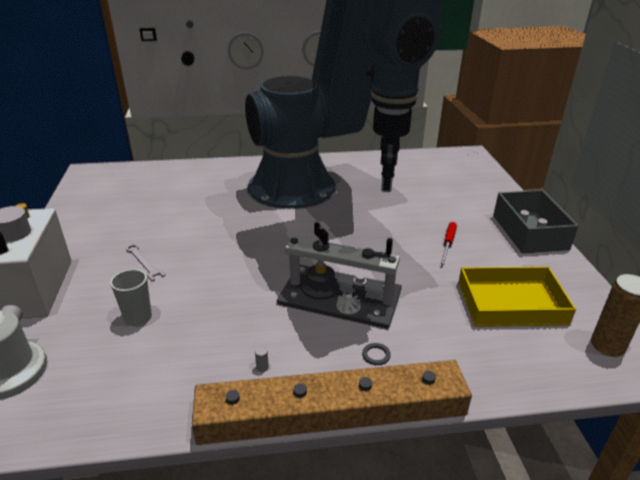

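The post at (390,245) is at the stop position, about (0.607, 0.1645). The wing at (320,235) is still at about 20°, the bystanders have not moved and the gripper is clear. Handing in.

```bash
python3 -c "from rig import manip; print(manip.job_done())"
```

```text
the job is handed in; nothing more can be done
None
```

I turned the thumbscrew to snug (about 0.25 N m), backed it off about 89° from first contact, and swung the lock lever to its stop; the gripper is clear, the bystanders look unmoved, and the job is handed in, though the hand-in gave no verdict.

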